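Close the sample tub and slide it to the inspected spot

TASK

Put the loose blue lid on the grey tub that holds the measured bushing, and press it down against its stiff orange seal until it sits level and fully home all round. Then slide the closed tub along the bench, without lifting or tipping it, until its foot stands wholly inside the yellow round spot. Leave the other things on the bench where they are.

Things in the scene. Friction and masses are not known exactly. Their poses are not given: they have to be found in the camera images.
- tub: Open round grey plastic tub, loose, about 0.44 kg, a steel bushing fixed inside. Outside diameter 82 mm at the foot, 90 mm at 34 mm height, tapering in to 87 mm at the rim, 46 mm high; too wide to grasp across. An orange seal stands just inside the rim. Origin: centre of the underside; z up.
- tub_rim (a point): Centre of the tub's mouth in the plane of the rim, 46 mm above the underside. The orange seal, four quarter arcs of radius 38 mm, stands 7 mm above this plane; it slides down stiffly (about 3 N a quarter, 11 N in all) and stays where it is left. The lid is home when the seal is flush and the lid lies on the rim.
- lid: Loose round blue lid, 101 mm in diameter, 90 g, lying right way up. Skirt 10 mm deep, inside diameter 95 mm, goes round the outside of the rim; plate 5 mm thick above it; on top a black upright cylindrical knob, 28 mm in diameter, 26 mm tall. Origin: centre of the skirt's lower edge; plate top at 15 mm, knob top at 41 mm; z up. Fully home its origin is 36 mm above the tub's underside.
- lid_seat (a point): Centre of the underside of the lid's plate, 10 mm above the lid's origin. Fully home it coincides with tub_rim; laid on the raised seal it is 7 mm above it.
- lid_knob (a point): Centre of the top of the lid's knob, 41 mm above the lid's origin.
- spot: Flat round yellow marking with a thin white border on the grey mat, to the left or right of the tub: yellow disc 120 mm in diameter, paint only, no height to speak of. Origin: its centre.
- caliper: Bystander: digital caliper lying flat, 230 mm long, 14 mm high. Origin: under its middle.
- casting: Bystander: aluminium bracket casting with a ring on top, foot 50 x 130 mm, 95 mm high. Origin: under its middle.
- white_tub: Bystander: smaller closed white tub with a red lid, 76 mm in diameter, 52 mm high. Origin: centre of its underside.
- setting_ring: Bystander: stepped steel setting gauge, 44 mm in diameter, 45 mm high. Origin: centre of its underside.
- gauge_case: Bystander: wooden gauge case, 70 x 110 mm, 28 mm high. Origin: centre of its underside.
- driver: Bystander: screwdriver with a blue handle, 170 mm long, lying flat. Origin: on its underside, along its length.
Not all that is in view belongs to the job. Leave any green or turquoise look-alike of the lid alone.

How it is judged (in metres and radians):
On the way:
1. the lid is pressed fully home and level on the tub, while the tub is still well away from the spot (more than 90 mm between centres) (z of lid_seat in the frame of tub_rim between -0.004 and 0.003 m and horizontal distance between lid_seat and tub_rim below 0.008 m and angle between the z axis of lid and the z axis of tub, either way round below 0.04 rad and horizontal distance between tub and spot above 0.09 m), for 0.2 s.
At the end, for the whole second after the job is handed in: The lid is on the tub, its underside within 3 mm of the rim, centred within 8 mm and level with the tub within 0.04 rad; the tub stands upright on the bench with its centre within 22 mm of the centre of the yellow spot; tub and lid are at rest (z of lid_seat in the frame of tub_rim between -0.004 and 0.003 m and horizontal distance between lid_seat and tub_rim below 0.008 m and angle between the z axis of lid and the z axis of tub, either way round below 0.04 rad and horizontal distance between tub and spot below 0.022 m and height (world z) of tub below 0.004 m and angle between tub's own z axis and vertical below 0.05 rad and linear speed of each of tub, lid below 0.01 m/s); the robot touches nothing.
It fails at once if the tub is lifted more than 12 mm off the bench (height (world z) of tub above 0.012 m).
It fails at once if the tub is tipped by more than 0.25 rad (angle between tub's own z axis and vertical above 0.25 rad).
It fails at once if a bystander (caliper, casting, white tub, setting gauge, gauge case or screwdriver) is moved by more than 20 mm (distance of any of caliper, casting, white_tub, setting_ring, gauge_case, driver from where it was at the start of the episode above 0.02 m).
It also fails if it takes over 64 s, if anything falls off the work surface, if the arm or the gripper's body presses on something with over 40 N, if the wrist force passes 120 N, or if a joint passes its speed limit or range.

ROBOT

A 6-joint arm with a two-finger parallel gripper is mounted at the origin on the work surface. World frame = base frame: x ahead of the robot, y to its left, z up, the work surface at z = 0. Lengths are in m, angles in degrees, forces in N, time in s.
With the tool pointing down it reaches from about 0.3 to 0.75 m from the base axis. Payload 8.5 kg.
Tool frame: the origin (TCP) lies midway between the tips of the shut fingers; the grasp point (between the pads) lies 19 mm behind it; z points along the fingers, y is the line along which they close (so a half turn about z gives the same grasp; the last joint's range is limited). The gripper opens to 85 mm and grips with 20 to 120 N. Pads are 22 mm wide; open, the fingers measure 114 mm over their backs; the gripper's body (76 mm by 85 mm) begins 54 mm behind the grasp point. The pads swing forward as they close: fully open they stand 13 mm farther back than shut.
Start: joints at [62.894, 21.807, 74.336, -0, 83.858, -12.336], TCP at [0.14, 0.532, 0.207] pointing down, gripper open.
Joint ranges: [-178.18, 178.18], [-50.72, 133.34], [12.68, 142.11], [-81.47, 261.47], [9.98, 163.14], [-165.26, 165.26]. Speed limits (degrees/s): [136.94, 136.94, 180, 180, 180, 180].

INTERFACE

Orientations are given as a 3x3 rotation matrix whose columns are the frame's x, y, z axes.
In Python, from rig import env gives the robot as it stands. The module is installed in compiled form; this text tells all that it offers.
- The arm moves only by the tool jog_arm, never from a script. Its argument "targets" is a list of rows, each a list of 6 numbers: the shift along the tool's x, y, z in cm, then the turn, a rotation vector about the tool's x, y, z in degrees. A call has 1 to 8 rows; each row is the pose to reach, as a shift and turn from the pose commanded when the call began, along the tool's axes at that moment; what a row does not reach only later rows make up. A row lasts 1/12 s, in which the tool goes at most 41.7 mm and 7.16 degrees, less where a joint would pass 70% of its speed; a pose out of reach is approached as far as the arm can. A call with a gripper value outside its range is refused whole. "hand" is the opening, from 0 (shut) to 1 (fully open), set as the call begins (left out, the last holds). The fingers move at their own pace and stop on an object; "newtons" is the grip in N (left out, the last holds). Time passes only in rows, so rows that repeat a pose let the fingers close. It gives the time, the measured TCP pose, the force, the opening and the grip force at its end, in the units of the state.
- env.observe(): the state, without advancing time (a new reading comes with each control period).
- env.get_image(name): name is "scene" or "side" or "wrist"; returns a dict with "frame" (480x640x3 uint8, red, green, blue), "depth" (480x640 float32, m along the optical axis (not along the pixel's ray), 0 where there is no reading), "fovy" (degrees; the focal length in pixels is half the picture's height over the tangent of half this angle, whatever the lens; pixels are square), "cx", "cy" (the principal point, pixels), "cam_to_world" (4x4, takes a point from camera to world coordinates). Camera axes: x right, y down, z forward; pixel columns grow to the right and rows downward; lengths in m; the calibration is good to about 2 mm. The wrist camera is an equidistant fisheye: a pixel r from the principal point sees the ray r / f radians off the axis. A picture is of the moment at which its call begins.
- env.close_job(): hands the job in; it is judged then, once.
Trained networks look in the newest picture that a camera, given by its name, has taken for a name from the list of things; names that differ only in an ending like _2 or _b are one class to them, and where a whole thing is asked for, a point or a joint stands for the part that bears it (a point fixed in the world has none). Each returns a list of dicts, best first, with "score" (0 to 1); they miss things now and then, are a little off and sometimes report something else, mostly with a low value. They report only what shows in the picture. A call takes as long as a camera call. They do not tell look-alikes from the thing itself.
- env.regions_of(camera, target): "pixels" (480x640 bool, what is visible of it) and "point" ([row, column] in pixels, amid what is visible of it).
The state is a dict: "time_s": time; "q": joint angles; "qvel": joint speeds; "joint_efforts": joint torques, N m; "position": TCP position; "tool_rot": TCP orientation; "ft_force": force on the tool from outside, world axes, zero at the start; "wrist_torque": the same for the moment, N m; "grip_width": finger opening in m; "gripper_force": force on a finger pad.
Only numpy, scipy, OpenCV 4.12 (cv2) and the standard library are available. Lean on these libraries where they do the work, as an engineer would, in place of code of your own. Each camera call takes 0.05 s, during which the arm holds its last target. There are 200 camera calls.

## Working session

There is one attempt and no reset: what is moved stays moved. The work goes in short steps, Python scripts to look and compute and a tool call to move; the robot and the scene stay as the last step left them, time stands still between calls to the robot, and variables do not carry over. Pictures are saved under pics/ and viewed, at most 10 in all, crops included, and the job is handed in when it is done.

Besides the shell and the picture viewer there is one more tool, called after "Call:" in YAML: its name, and indented under it one key for each argument. jog_arm: Moves the arm, as the interface text tells. Its arguments: {"type":"object","properties":{"targets":{"type":"array","items":{"type":"array","items":{"type":"number"}}},"hand":{"type":"number"},"newtons":{"type":"number"}},"required":["targets"]}

```bash
mkdir -p pics; cat > h.py <<'E'
import numpy as np, cv2
from rig import env
def ray(im,r,c):
    f=240/np.tan(np.radians(im["fovy"]/2)); return np.array([(c-im["cx"])/f,(r-im["cy"])/f,1.])
def cloud(im,m):
    r,c=np.nonzero(m&(im["depth"]>0)); f=240/np.tan(np.radians(im["fovy"]/2)); d=im["depth"][r,c]
    P=np.c_[(c-im["cx"])/f*d,(r-im["cy"])/f*d,d,np.ones(len(d))]
    return (P@np.array(im["cam_to_world"]).T)[:,:3]
def save(im,n): cv2.imwrite("pics/"+n,im["frame"][...,::-1])
E
python3 - <<'E'
from h import *
s=env.observe(); print(s["position"],s["tool_rot"],s["time_s"])
for cam in("scene","side"):
    im=env.get_image(cam); save(im,cam+"0.png"); print(cam,im["fovy"],np.round(im["cam_to_world"],3).tolist())
    for t in("tub","lid","spot","lid_knob","caliper","casting","white_tub","setting_ring","gauge_case","driver"):
        for o in env.regions_of(cam,t)[:3]:
            P=cloud(im,o["pixels"])
            if len(P): print(t,round(o["score"],2),np.round(o["point"]),np.round(np.median(P,0),3),np.round(np.percentile(P,3,axis=0),3),np.round(np.percentile(P,97,axis=0),3))
E
```

```text
[0.14006882 0.5315239  0.20620292] [[-9.66959984e-01  2.54927324e-01 -6.69527758e-04]
 [ 2.54928015e-01  9.66959130e-01 -1.32254574e-03]
 [ 3.10252930e-04 -1.44953019e-03 -9.99998901e-01]] 0.0
scene 53.540772075907626 [[0.782, 0.355, -0.513, 1.08], [0.624, -0.453, 0.637, -0.729], [-0.006, -0.818, -0.575, 0.742], [0.0, 0.0, 0.0, 1.0]]
tub 0.67 [262. 336.] [0.527 0.012 0.033] [ 0.484 -0.023  0.004] [0.566 0.061 0.054]
lid 0.9 [193. 310.] [0.248 0.255 0.015] [0.198 0.219 0.002] [0.285 0.306 0.04 ]
lid 0.74 [236. 393.] [0.566 0.216 0.015] [0.517 0.179 0.003] [0.605 0.268 0.042]
lid 0.67 [221. 343.] [0.409 0.205 0.015] [0.36  0.169 0.003] [0.447 0.253 0.04 ]
spot 0.91 [345. 250.] [ 0.527 -0.286  0.001] [ 0.47  -0.338 -0.001] [ 0.581 -0.229  0.004]
lid_knob 0.96 [194. 311.] [0.248 0.256 0.015] [0.195 0.219 0.003] [0.285 0.304 0.041]
lid_knob 0.87 [222. 471.] [0.708 0.403 0.015] [0.66  0.367 0.004] [0.747 0.453 0.042]
lid_knob 0.7 [236. 392.] [0.565 0.216 0.015] [0.516 0.179 0.005] [0.605 0.268 0.042]
caliper 0.67 [196. 425.] [0.544 0.424 0.044] [ 0.469  0.406 -0.   ] [0.572 0.53  0.055]
ca
[... 1362 characters left out ...]
91 [140. 292.] [0.688 0.404 0.014] [0.649 0.368 0.003] [0.738 0.456 0.04 ]
caliper 0.97 [196. 361.] [0.714 0.091 0.009] [ 0.664 -0.04   0.002] [0.733 0.167 0.016]
casting 0.6 [392. 456.] [ 0.452 -0.482  0.026] [ 0.435 -0.535  0.006] [ 0.477 -0.42   0.095]
casting 0.26 [192. 283.] [0.545 0.217 0.015] [0.505 0.178 0.003] [0.593 0.269 0.042]
white_tub 0.95 [148. 233.] [0.525 0.426 0.048] [0.498 0.405 0.004] [0.563 0.47  0.056]
setting_ring 0.92 [249. 444.] [ 0.718 -0.198  0.031] [ 0.706 -0.212  0.004] [ 0.741 -0.178  0.047]
gauge_case 0.6 [158. 325.] [0.729 0.26  0.025] [0.701 0.214 0.001] [0.77  0.322 0.031]
driver 0.69 [191. 189.] [0.357 0.361 0.017] [ 0.264  0.343 -0.   ] [0.406 0.401 0.028]
```

View pics/scene0.png

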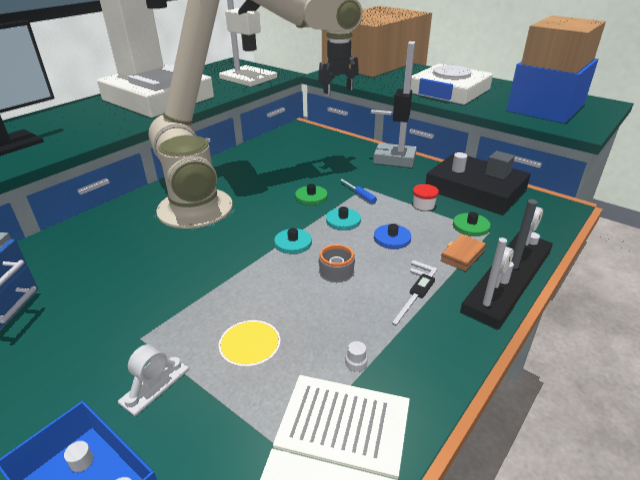

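View pics/side0.png

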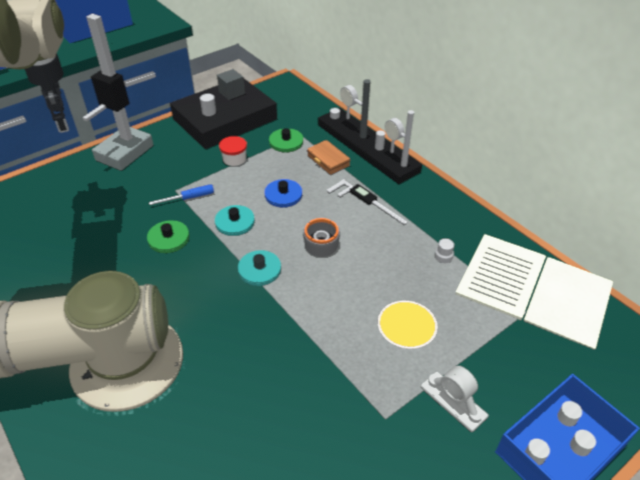

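Five look-alikes, by scene pixel (col,row): green (311,194), turquoise (343,218), turquoise (293,240), blue (393,236), green (472,224). I choose the blue one at (393,236), which is (282,192) in side. The tub is at (336,262) and the spot at (250,343). Next I measure centres and check the choice in a close crop.

```bash
cat >> h.py <<'E'
def fit(P,z0,z1):
    Q=P[(P[:,2]>z0)&(P[:,2]<z1)]; (c,r)=cv2.minEnclosingCircle(Q[:,:2].astype(np.float32)); return np.round([*c,r,np.median(Q[:,2]),len(Q)],4)
def near(im,xy,R):
    P=cloud(im,np.ones((480,640),bool)); return np.hypot(*(P[:,:2]-xy).T)<R,P
def measure(cam,im):
    hsv=cv2.cvtColor(im["frame"],cv2.COLOR_RGB2HSV); H,S,V=hsv[...,0],hsv[...,1],hsv[...,2]
    out={}
    for n,m in dict(blue=(H>108)&(H<122)&(S>150),orange=(H>5)&(H<18)&(S>140),yellow=(H>22)&(H<33)&(S>120)&(V>120)).items():
        P=cloud(im,m); a={"blue":(.556,.217),"orange":(.52,.017),"yellow":(.522,-.286)}[n]
        P=P[np.hypot(*(P[:,:2]-a).T)<.09]; out[n]=P
    return out
E
python3 - <<'E'
from h import *
for cam in("scene","side"):
    im=env.get_image(cam); o=measure(cam,im)
    print(cam,"plate",fit(o["blue"],.011,.019),"seal",fit(o["orange"],.047,.058),"spot",fit(o["yellow"],-.006,.006))
    m,P=near(im,(.556,.217),.03); print("knobtop",fit(P[m],.037,.046)); Q=P[m]; Q=Q[(Q[:,2]>.02)&(Q[:,2]<.036)];print("knobside",Q[:,:2].min(0),Q[:,:2].max(0))
    m,P=near(im,(.522,.015),.06); print("rim all",fit(P[m],.042,.060), "belly",fit(P[m],.028,.04))
    if cam=="scene": cv2.imwrite("pics/crop.png",cv2.resize(im["frame"][190:300,270:430,::-1],None,fx=5,fy=5)[:550])
E
```

```text
scene plate [5.581e-01 2.275e-01 5.220e-02 1.530e-02 5.170e+02] seal [5.253e-01 2.100e-02 4.290e-02 5.210e-02 2.030e+02] spot [ 5.243e-01 -2.811e-01  6.040e-02  1.300e-03  1.852e+03]
knobtop [5.567e-01 2.275e-01 1.650e-02 4.150e-02 5.500e+01]
knobside [0.549559   0.21308306] [0.57207062 0.22864129]
rim all [5.253e-01 1.880e-02 4.480e-02 4.920e-02 3.730e+02] belly [5.259e-01 2.010e-02 4.750e-02 3.320e-02 2.870e+02]
side plate [5.515e-01 2.241e-01 5.100e-02 1.450e-02 5.440e+02] seal [5.171e-01 1.810e-02 4.180e-02 5.130e-02 1.710e+02] spot [ 5.207e-01 -2.841e-01  5.960e-02  9.000e-04  1.783e+03]
knobtop [5.518e-01 2.271e-01 1.570e-02 3.960e-02 6.100e+01]
knobside [0.53824681 0.19050312] [0.56251399 0.24243443]
rim all [5.167e-01 1.730e-02 4.500e-02 4.910e-02 3.700e+02] belly [5.185e-01 2.020e-02 4.770e-02 3.240e-02 2.580e+02]
```

View pics/crop.png

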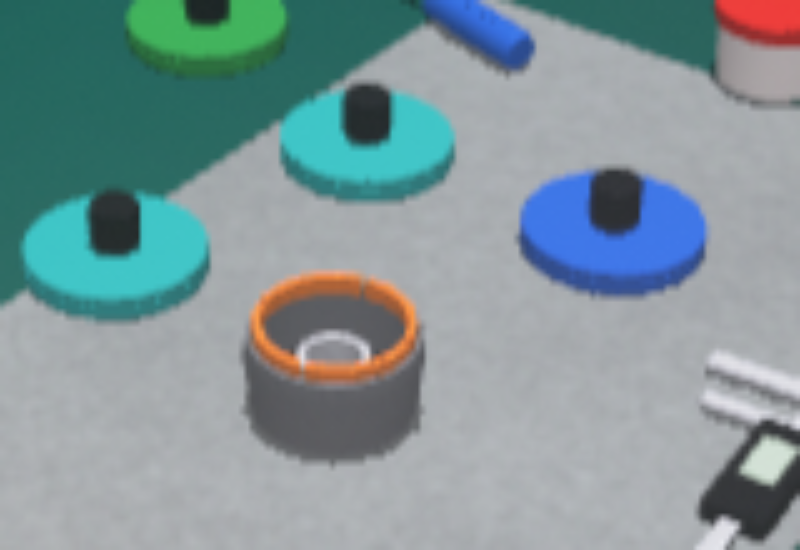

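The crop confirms it: the blue lid (crop 612,230) is the only blue one, and the tub with the orange seal and bushing is at (335,365). I'm moving above the lid and will refine with the wrist camera.

Call:
jog_arm:
  targets:
    - [-48,-19,2,0,0,0]
    - [-48,-19,2,0,0,0]
    - [-48,-19,2,0,0,0]
    - [-48,-19,2,0,0,0]
    - [-48,-19,2,0,0,0]
    - [-48,-19,2,0,0,0]
    - [-48,-19,2,0,0,0]
    - [-48,-19,2,0,0,0]
  hand: 1

```text
time_s: 1.87
position: [0.4098, 0.3328, 0.194]
tool_rot: [[-0.967, 0.255, 0.0], [0.255, 0.967, 0.0], [-0.0, 0.0, -1.0]]
ft_force: [0.8, 0.3, 0.2]
grip_width: 0.0853
gripper_force: 0.0
```

Call:
jog_arm:
  targets:
    - [-16.7,-6.6,0.5,0,0,0]
    - [-16.7,-6.6,0.5,0,0,0]
    - [-16.7,-6.6,0.5,0,0,0]
    - [-16.7,-6.6,0.5,0,0,0]
    - [-16.7,-6.6,0.5,0,0,0]
    - [-16.7,-6.6,0.5,0,0,0]
    - [-16.7,-6.6,0.5,0,0,0]

```text
time_s: 2.45
position: [0.5528, 0.2279, 0.1886]
tool_rot: [[-0.967, 0.256, -0.001], [0.256, 0.967, 0.0], [0.001, -0.0, -1.0]]
ft_force: [-0.5, -0.9, -0.2]
grip_width: 0.0851
gripper_force: 0.0
```

```bash
cat >> h.py <<'E'
def wcloud(im):
    f=240/np.tan(np.radians(im["fovy"]/2)); c,r=np.meshgrid(np.arange(640),np.arange(480)); u,v=c-im["cx"],r-im["cy"]
    t=np.hypot(u,v)/f; d=im["depth"]; ok=(d>0)&(t<1.4); k=np.tan(t)/np.maximum(np.hypot(u,v),1e-9)
    P=np.stack([u*k*d,v*k*d,d,np.ones_like(d)],-1)@np.array(im["cam_to_world"]).T
    return P[...,:3],ok
def wmeasure(im):
    P,ok=wcloud(im); hsv=cv2.cvtColor(im["frame"],cv2.COLOR_RGB2HSV); H,S,V=hsv[...,0],hsv[...,1],hsv[...,2]
    X={}
    for n,m in dict(blue=(H>108)&(H<122)&(S>150),orange=(H>5)&(H<18)&(S>140),yellow=(H>22)&(H<33)&(S>120)&(V>120)).items():
        X[n]=P[m&ok]
    return X,P,ok
E
python3 - <<'E'
from h import *
s=env.observe(); print(s["position"])
im=env.get_image("wrist"); save(im,"w1.png"); print(im["fovy"],np.round(im["cam_to_world"],3).tolist())
X,P,ok=wmeasure(im)
for n,(z0,z1,a,R) in dict(blue=(.011,.019,(.555,.2255),.08),orange=(.047,.058,(.521,.019),.08)).items():
    Q=X[n]; Q=Q[np.hypot(*(Q[:,:2]-a).T)<R]; print(n,len(Q)); 
    if len(Q): print(fit(Q,z0,z1), np.percentile(Q[:,2],[5,50,95]))
Q=P[ok]; Q=Q[np.hypot(*(Q[:,:2]-(.555,.2255)).T)<.035]; print("knob",fit(Q,.037,.046))
E
```

```text
[0.55284405 0.22788767 0.18857187]
65.70646984690485 [[0.256, 0.929, 0.267, 0.485], [0.967, -0.247, -0.069, 0.246], [0.001, 0.275, -0.961, 0.354], [0.0, 0.0, 0.0, 1.0]]
blue 857
[5.558e-01 2.286e-01 5.040e-02 1.310e-02 8.200e+02] [0.01175923 0.01315485 0.01460166]
orange 1530
[5.225e-01 2.060e-02 4.140e-02 5.050e-02 1.047e+03] [0.04173957 0.04982424 0.05172829]
knob [5.560e-01 2.291e-01 1.420e-02 3.900e-02 7.500e+02]
```

View pics/w1.png

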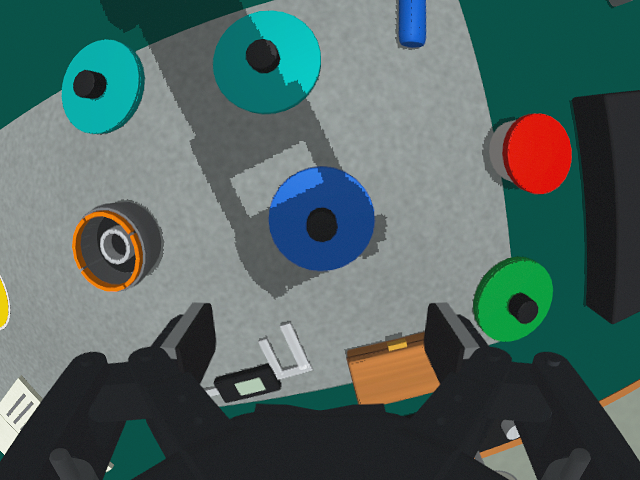

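The wrist view shows the blue lid at pixel (321,220) and the tub at (108,248). It gives the knob at (0.556, 0.229) with r 14 mm, and the seal at (0.5225, 0.0205). Both match the nominal sizes. I'll descend and grip the knob.

Call:
jog_arm:
  targets:
    - [-0.3,0.2,4,0,0,0]
    - [-0.3,0.2,8,0,0,0]
    - [-0.3,0.2,11,0,0,0]
    - [-0.3,0.2,14,0,0,0]
    - [-0.3,0.2,16,0,0,0]
    - [-0.3,0.2,17,0,0,0]
    - [-0.3,0.2,17,0,0,0]
    - [-0.3,0.2,17,0,0,0]

```text
time_s: 3.17
position: [0.5564, 0.23, 0.02]
tool_rot: [[-0.967, 0.254, 0.001], [0.254, 0.967, 0.0], [-0.001, 0.001, -1.0]]
ft_force: [0.7, 0.3, 0.9]
grip_width: 0.0854
gripper_force: 0.0
```

Call:
jog_arm:
  targets:
    - [0,0,0,0,0,0]
    - [0,0,0,0,0,0]
    - [0,0,0,0,0,0]
    - [0,0,0,0,0,0]
    - [0,0,0,0,0,0]
    - [0,0,0,0,0,0]
    - [0,0,0,0,0,0]
    - [0,0,0,0,0,0]
  hand: 0
  newtons: 80

```text
time_s: 3.83
position: [0.5565, 0.2291, 0.0189]
tool_rot: [[-0.967, 0.255, 0.0], [0.255, 0.967, 0.0], [-0.0, 0.0, -1.0]]
ft_force: [-0.5, 0.1, 0.6]
grip_width: -0.0002
gripper_force: 0.0
```

The gripper shut to 0, so it missed the knob. I'm taking a look.

```bash
python3 - <<'E'
from h import *
im=env.get_image("wrist"); s=env.get_image("side"); save(im,"w2.png")
cv2.imwrite("pics/m2.png",np.hstack([cv2.resize(im["frame"],(480,360)),cv2.resize(s["frame"][130:250,220:320],(300,360))])[...,::-1]); print(env.observe()["grip_width"])
E
```

```text
-0.00025373963999622876
```

View pics/m2.png

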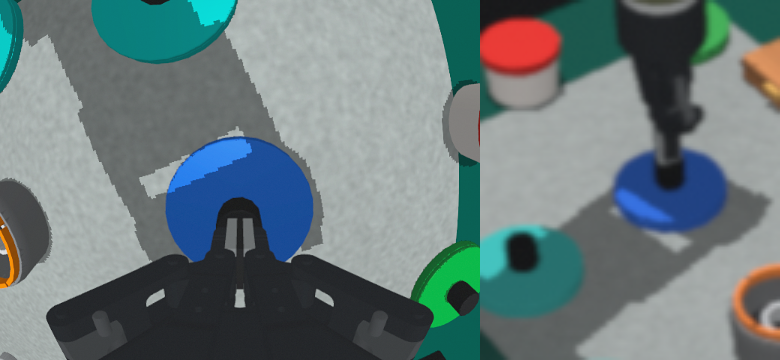

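```bash
python3 - <<'E'
from h import *
im=env.get_image("wrist"); X,P,ok=wmeasure(im)
Q=X["blue"]; Q=Q[np.hypot(*(Q[:,:2]-(.555,.2255)).T)<.08]; print("plate w",fit(Q,.010,.019))
for cam in("scene","side"):
    im2=env.get_image(cam); o=measure(cam,im2); print(cam,"plate",fit(o["blue"],.011,.019))
    m,C=near(im2,(.555,.228),.03); C=C[m]
    for z in np.arange(.016,.10,.006):
        q=C[(C[:,2]>z)&(C[:,2]<=z+.006)]
        if len(q)>3: print(round(z,3),len(q),np.round(q[:,:2].min(0),4),np.round(q[:,:2].max(0),4))
    cv2.imwrite("pics/c_%s.png"%cam,cv2.resize(im2["frame"][150:270,350:430] if cam=="scene" else im2["frame"][110:230,240:320],(400,600),interpolation=cv2.INTER_CUBIC)[...,::-1])
a,b=cv2.imread("pics/c_scene.png"),cv2.imread("pics/c_side.png"); cv2.imwrite("pics/c.png",np.hstack([a,b])); print(env.observe()["ft_force"],env.observe()["position"])
E
```

```text
plate w [5.558e-01 2.289e-01 5.030e-02 1.310e-02 1.068e+03]
scene plate [5.579e-01 2.253e-01 5.170e-02 1.530e-02 5.070e+02]
0.016 47 [0.5262 0.2035] [0.5811 0.2519]
0.022 19 [0.5509 0.2126] [0.571  0.2292]
0.028 19 [0.5509 0.2123] [0.572  0.2306]
0.034 30 [0.5479 0.2135] [0.5719 0.2324]
0.04 21 [0.5458 0.2129] [0.5697 0.2323]
0.046 9 [0.5576 0.2169] [0.5686 0.2304]
0.052 21 [0.5468 0.2139] [0.5694 0.2335]
0.058 22 [0.5468 0.2114] [0.5708 0.2412]
0.064 20 [0.5505 0.2143] [0.5696 0.239 ]
0.07 21 [0.5487 0.2135] [0.5704 0.239 ]
0.076 18 [0.5497 0.2121] [0.5692 0.24  ]
0.082 11 [0.5595 0.2034] [0.5701 0.2487]
0.088 29 [0.5416 0.1996] [0.5747 0.2519]
0.094 39 [0.5456 0.1997] [0.5745 0.2493]
side plate [5.506e-01 2.230e-01 4.950e-02 1.460e-02 5.240e+02]
0.016 59 [0.5272 0.2005] [0.5815 0.2529]
0.022 9 [0.5385 0.2156] [0.562  0.2276]
0.028 26 [0.5375 0.2095] [0.5606 0.2353]
0.034 20 [0.5376 0.2127] [0.562  0.2383]
0.04 26 [0.5383 0.2115] [0.5628 0.2275]
0.046 10 [0.5398 0.2179] [0.5522 0.2379]
0.052 20 [0.5419 0.2124] [0.5634 0.2369]
0.058 14 [0.5403 0.2117] [0.5539 0.2357]
0.064 20 [0.5398 0.2132] [0.5631 0.2375]
0.07 14 [0.5383 0.2143] [0.5563 0.2342]
0.076 5 [0.5392 0.2175] [0.5462 0.2403]
0.082 7 [0.5397 0.2248] [0.5448 0.2443]
0.088 16 [0.5368 0.1981] [0.5555 0.2565]
0.094 11 [0.5364 0.2108] [0.5455 0.2482]
[-0.16256114  0.16838019  0.81008473] [0.55647724 0.22909888 0.01888532]
```

View pics/c.png

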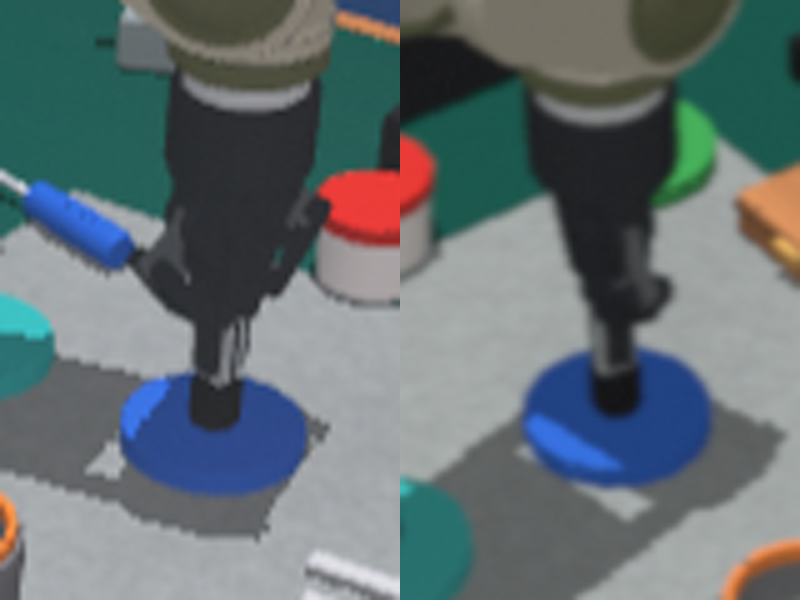

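```bash
python3 - <<'E'
from h import *
im=env.get_image("wrist"); P,ok=wcloud(im); T=np.array(im["cam_to_world"])
print(np.round(T[:3,3],4))
for r in range(250,400,8):
    print(r,[ (tuple(int(v*1000) for v in P[r,c]), tuple(int(v) for v in im["frame"][r,c])) for c in (305,312,318,325,332)])
E
```

```text
[0.4881 0.2469 0.1841]
250 [((536, 227, 13), (29, 77, 153)), ((537, 230, 12), (28, 76, 152)), ((537, 233, 13), (29, 77, 152)), ((538, 236, 13), (24, 75, 151)), ((539, 239, 13), (23, 75, 151))]
258 [((539, 226, 13), (25, 75, 151)), ((540, 229, 12), (22, 75, 152)), ((541, 232, 13), (25, 76, 152)), ((542, 235, 14), (25, 76, 152)), ((543, 238, 14), (27, 76, 152))]
266 [((542, 225, 16), (31, 60, 105)), ((542, 229, 20), (28, 30, 28)), ((542, 231, 21), (28, 28, 28)), ((543, 235, 22), (29, 30, 29)), ((547, 237, 13), (29, 57, 106))]
274 [((542, 226, 29), (29, 30, 29)), ((542, 229, 31), (31, 31, 32)), ((542, 232, 33), (27, 28, 28)), ((543, 234, 32), (30, 32, 31)), ((546, 237, 27), (28, 29, 30))]
282 [((542, 226, 37), (28, 26, 29)), ((543, 229, 38), (39, 40, 41)), ((543, 231, 39), (35, 36, 39)), ((544, 234, 39), (36, 39, 40)), ((545, 237, 38), (29, 29, 31))]
290 [((545, 225, 39), (41, 43, 44)), ((546, 228, 39), (40, 43, 46)), ((547, 230, 38), (29, 29, 32)), ((547, 233, 39), (41, 42, 44)), ((548, 236, 39), (40, 42, 44))]
298 [((543, 226, 53), (109, 112, 114)), ((544, 229, 51), (107, 112, 112)), 
[... 1444 characters left out ...]
 235, 97), (37, 40, 44))]
370 [((540, 229, 105), (35, 36, 39)), ((552, 227, 88), (37, 38, 42)), ((559, 227, 79), (43, 44, 44)), ((554, 231, 87), (35, 38, 40)), ((544, 235, 102), (31, 34, 40))]
378 [((543, 228, 105), (36, 36, 42)), ((555, 226, 89), (40, 40, 44)), ((562, 226, 79), (40, 41, 43)), ((556, 230, 88), (43, 47, 50)), ((548, 234, 101), (37, 40, 41))]
386 [((545, 227, 105), (36, 38, 41)), ((558, 226, 89), (39, 41, 43)), ((626, 209, -1), (156, 163, 160)), ((560, 229, 87), (63, 67, 69)), ((559, 232, 90), (39, 41, 47))]
394 [((547, 227, 106), (36, 38, 41)), ((562, 224, 88), (32, 33, 36)), ((633, 207, -1), (159, 167, 164)), ((634, 212, -1), (150, 157, 156)), ((561, 231, 91), (39, 42, 45))]
```

The depth data shows the shut fingertips at z≈0.047, 6 mm above the knob top, so the real tips are about 28 mm above the reported TCP. I'll open and go down 2.6 cm slowly, watching the force.

Call:
jog_arm:
  targets:
    - [0,0,0,0,0,0]
    - [0,0,0,0,0,0]
    - [0,0,0,0,0,0]
    - [0,0,0,0,0,0]
    - [0,0,0,0,0,0]
    - [0,0,0,0,0,0]
    - [0,0,0,0,0,0]
    - [0,0,0,0,0,0]
  hand: 1

```text
time_s: 4.8
position: [0.5565, 0.2291, 0.0189]
tool_rot: [[-0.967, 0.255, 0.0], [0.255, 0.967, -0.0], [-0.0, -0.0, -1.0]]
ft_force: [-0.6, 0.9, -0.6]
grip_width: 0.0854
gripper_force: 0.0
```

Call:
jog_arm:
  targets:
    - [0,0,0.6,0,0,0]
    - [0,0,1.1,0,0,0]
    - [0,0,1.6,0,0,0]
    - [0,0,2,0,0,0]
    - [0,0,2.3,0,0,0]
    - [0,0,2.5,0,0,0]
    - [0,0,2.5,0,0,0]
    - [0,0,2.5,0,0,0]

```text
time_s: 5.47
position: [0.5565, 0.2291, -0.0061]
tool_rot: [[-0.967, 0.255, 0.0], [0.255, 0.967, 0.0], [-0.0, 0.0, -1.0]]
ft_force: [0.2, 0.1, -0.7]
grip_width: 0.0852
gripper_force: 0.0
```

```bash
python3 - <<'E'
from h import *
im=env.get_image("wrist"); X,P,ok=wmeasure(im)
Q=X["blue"]; Q=Q[np.hypot(*(Q[:,:2]-(.555,.2255)).T)<.08]; print("plate w",fit(Q,.010,.019))
ct=np.array([.556,.229]); y=np.array([.255,.967]); M=ok&(im["frame"].max(-1)<140)
d=(P[...,:2]-ct)@y; x=(P[...,:2]-ct)@np.array([-.967,.255])
for s in(-1,1):
    m=M&(s*d>.03)&(s*d<.075)&(abs(x)<.02)&(P[...,2]>.022); q=P[m]; print(s,len(q),np.percentile(q[:,2],[0,1,3,10,50]).round(4),np.percentile(abs(d[m]),[2,50,98]).round(4),x[m].min(),x[m].max())
save(im,"w3.png"); s=env.observe(); print(s["position"],s["ft_force"])
E
```

```text
plate w [5.558e-01 2.288e-01 5.050e-02 1.310e-02 1.507e+03]
-1 18330 [0.0293 0.0343 0.04   0.0549 0.0919] [0.031  0.0572 0.0706] -0.012457243496712622 0.018640940310209447
1 18347 [0.029  0.0344 0.0399 0.0552 0.092 ] [0.0311 0.0573 0.0707] -0.01324562928347698 0.018962997447851168
[ 0.5565973   0.22912573 -0.00594487] [-0.36368545 -0.00872508  0.17626046]
```

The open tips are now at about z 0.031, so they will be around 0.02 when closed. Closing on the knob.

Call:
jog_arm:
  targets:
    - [0,0,0,0,0,0]
    - [0,0,0,0,0,0]
    - [0,0,0,0,0,0]
    - [0,0,0,0,0,0]
    - [0,0,0,0,0,0]
    - [0,0,0,0,0,0]
    - [0,0,0,0,0,0]
  hand: 0
  newtons: 80

```text
time_s: 6.1
position: [0.5567, 0.2291, -0.0056]
tool_rot: [[-0.967, 0.255, 0.001], [0.255, 0.967, 0.0], [-0.001, 0.0, -1.0]]
ft_force: [-0.6, -0.1, 4.4]
grip_width: 0.0256
gripper_force: 79.0
```

Call:
jog_arm:
  targets:
    - [0,0,-1,0,0,0]
    - [0,0,-3,0,0,0]
    - [0,0,-5.5,0,0,0]
    - [0,0,-8,0,0,0]
    - [0,0,-9,0,0,0]
    - [0,0,-9,0,0,0]
    - [0,0,-9,0,0,0]

```text
time_s: 6.68
position: [0.5562, 0.229, 0.0835]
tool_rot: [[-0.967, 0.255, -0.0], [0.255, 0.967, -0.0], [0.0, -0.0, -1.0]]
ft_force: [-0.0, -0.5, 0.0]
grip_width: 0.0252
gripper_force: 78.7
```

```bash
cat >> h.py <<'E'
def plane(Q):
    c=Q.mean(0); n=np.linalg.svd(Q-c,full_matrices=False)[2][2]; n*=np.sign(n[2]); return n
E
python3 - <<'E'
from h import *
s=env.observe(); print(s["position"],s["ft_force"],s["grip_width"])
im=env.get_image("wrist"); X,P,ok=wmeasure(im)
Q=X["blue"]; Q=Q[np.hypot(*(Q[:,:2]-(.555,.2255)).T)<.08]; print(np.percentile(Q[:,2],[2,10,50,90,98]));zm=np.percentile(Q[:,2],60); q=Q[abs(Q[:,2]-zm)<.006]; print("plate w",fit(Q,zm-.006,zm+.006),"n",plane(q).round(4))
Q=X["orange"]; Q=Q[np.hypot(*(Q[:,:2]-(.521,.019)).T)<.08]; print("seal",fit(Q,.046,.058))
for cam in("scene","side"):
    i2=env.get_image(cam); B=measure(cam,i2)["blue"]; zt=np.percentile(B[:,2],70); q=B[abs(B[:,2]-zt)<.004]; print(cam,fit(B,zt-.004,zt+.004),plane(q).round(3),B[:,2].min())
cv2.imwrite("pics/m4.png",np.hstack([cv2.resize(im["frame"],(480,360)),cv2.resize(i2["frame"][100:220,230:330],(300,360))])[...,::-1])
E
```

```text
[0.55617742 0.22903753 0.08346988] [-0.02301353 -0.53040208  0.01055589] 0.025213603432357873
[0.09048591 0.10096353 0.10215568 0.10323288 0.14013164]
plate w [5.556e-01 2.292e-01 5.050e-02 1.022e-01 1.417e+03] n [-0.0044 -0.0011  1.    ]
seal [5.223e-01 2.090e-02 4.150e-02 5.010e-02 1.614e+03]
scene [5.590e-01 2.261e-01 5.160e-02 1.035e-01 4.590e+02] [ 0.004 -0.007  1.   ] 0.09243205513675079
side [5.495e-01 2.231e-01 5.060e-02 1.025e-01 4.840e+02] [0.005 0.002 1.   ] 0.08858631716556897
```

View pics/m4.png

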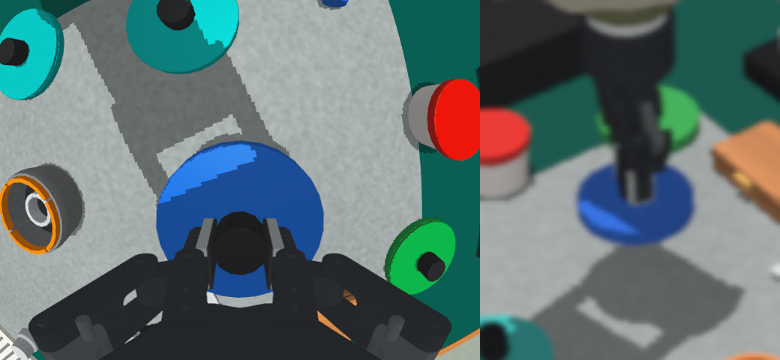

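The lid is held level, with its plate at pixel (240,218) of the composite's left image and its underside at about z 0.089. I'll carry it most of the way to the tub and remeasure from closer.

Call:
jog_arm:
  targets:
    - [-1,-4,0,0,0,0]
    - [-2.1,-8,0,0,0,0]
    - [-2.1,-11,0,0,0,0]
    - [-2.1,-12,0,0,0,0]
    - [-2.1,-12,0,0,0,0]
    - [-2.1,-12,0,0,0,0]

```text
time_s: 7.33
position: [0.5461, 0.1079, 0.0834]
tool_rot: [[-0.967, 0.256, -0.001], [0.256, 0.967, 0.0], [0.001, 0.0, -1.0]]
ft_force: [-0.2, -0.4, -0.4]
grip_width: 0.0253
gripper_force: 78.9
```

```bash
cat > m.py <<'E'
from h import *
s=env.observe(); print(s["position"],s["ft_force"])
im=env.get_image("wrist"); X,P,ok=wmeasure(im)
p=s["position"][:2]
Q=X["blue"]; Q=Q[np.hypot(*(Q[:,:2]-p).T)<.065]; zm=np.median(Q[:,2]); q=Q[abs(Q[:,2]-zm)<.004]; print("plate w",fit(Q,zm-.005,zm+.005),"n",plane(q).round(4))
Q=X["orange"]; Q=Q[np.hypot(*(Q[:,:2]-(.521,.019)).T)<.08]
if len(Q)>50:
    print("seal",fit(Q,.046,.058),len(Q)); q=Q[(Q[:,2]>.048)&(Q[:,2]<.056)]
    A=np.c_[q[:,:2],np.ones(len(q))]; b=(q[:,:2]**2).sum(1); w=np.linalg.lstsq(A,b,rcond=None)[0]; print("lsq",w[:2]/2,np.sqrt(w[2]+(w[:2]**2).sum()/4))
E
python3 m.py
```

```text
[0.54609896 0.10793476 0.08339326] [-0.23553463 -0.41565687 -0.41195987]
plate w [5.454e-01 1.080e-01 5.050e-02 1.021e-01 1.130e+03] n [-0.0016 -0.0018  1.    ]
seal [5.221e-01 2.100e-02 4.120e-02 5.020e-02 1.477e+03] 2239
lsq [0.52186852 0.02180406] 0.037501632185701454
```

Call:
jog_arm:
  targets:
    - [0,-4,0,0,0,0]
    - [0,-7,0,0,0,0]
    - [0,-9,0,0,0,0]
    - [0,-9,1.5,0,0,0]
    - [0,-9,2.5,0,0,0]
    - [0,-9,2.8,0,0,0]
    - [0,-9,2.8,0,0,0]

```text
time_s: 7.97
position: [0.5231, 0.0218, 0.0551]
tool_rot: [[-0.967, 0.253, -0.002], [0.253, 0.967, 0.0], [0.002, 0.0, -1.0]]
ft_force: [0.4, -0.7, -1.2]
grip_width: 0.025
gripper_force: 79.0
```

```bash
cat > n.py <<'E'
from h import *
# relative offset lid-vs-tub as seen by scene and side: plate circle vs tub wall silhouette
for cam in("scene","side"):
    im=env.get_image(cam); hsv=cv2.cvtColor(im["frame"],cv2.COLOR_RGB2HSV); m=(hsv[...,0]>108)&(hsv[...,0]<122)&(hsv[...,1]>150)
    m2,P=near(im,(.522,.021),.07); B=cloud(im,m); B=B[np.hypot(*(B[:,:2]-(.522,.021)).T)<.08]; zt=np.percentile(B[:,2],70)
    p=fit(B,zt-.004,zt+.004); Q=P[m2]; q=Q[(Q[:,2]>.01)&(Q[:,2]<.034)]
    # fit cone (41mm foot ->45mm at 34mm) to wall points
    from scipy.optimize import least_squares
    g=lambda c:np.hypot(q[:,0]-c[0],q[:,1]-c[1])-(.041+.004*q[:,2]/.034)
    c=least_squares(g,[.522,.021],loss="soft_l1",f_scale=.002).x; print(cam,"plate",p,"tub",c.round(4),"diff",(p[:2]-c).round(4))
    r=(slice(215,305),slice(276,396)) if cam=="scene" else (slice(190,280),slice(260,380)); cv2.imwrite("pics/n_%s.png"%cam,cv2.resize(im["frame"][r],(400,300),interpolation=cv2.INTER_CUBIC)[...,::-1])
cv2.imwrite("pics/n.png",np.hstack([cv2.imread("pics/n_scene.png"),cv2.imread("pics/n_side.png")]))
E
python3 m.py; python3 n.py
```

```text
[0.52312998 0.02181538 0.05514856] [ 0.39237589 -0.67216245 -1.19369582]
plate w [5.227e-01 2.170e-02 5.040e-02 7.390e-02 1.332e+03] n [-0.0027 -0.0016  1.    ]
scene plate [5.258e-01 2.120e-02 5.170e-02 7.670e-02 5.800e+02] tub [0.5233 0.0209] diff [0.0025 0.0003]
side plate [5.183e-01 1.730e-02 4.980e-02 7.630e-02 6.150e+02] tub [0.5192 0.02  ] diff [-0.0009 -0.0027]
```

View pics/n.png

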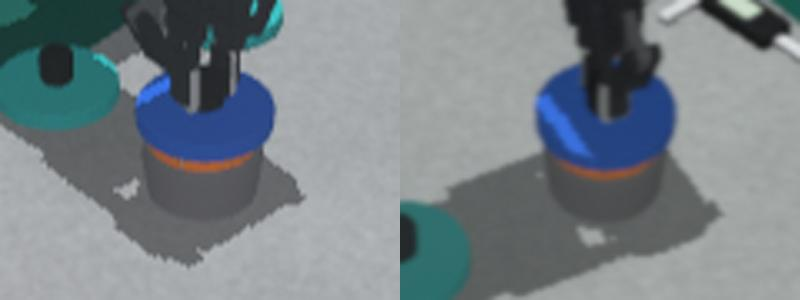

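Both views show the lid centred over the seal, within 1 to 2 mm. I'll lower it onto the seal and press.

Call:
jog_arm:
  targets:
    - [0,-0.1,0.6,0,0,0]
    - [0,-0.1,1.1,0,0,0]
    - [0,-0.1,1.5,0,0,0]
    - [0,-0.1,1.8,0,0,0]
    - [0,-0.1,2.0,0,0,0]
    - [0,-0.1,2.0,0,0,0]

```text
time_s: 8.62
position: [0.5229, 0.0197, 0.0359]
tool_rot: [[-0.967, 0.255, -0.0], [0.255, 0.967, 0.0], [0.0, -0.0, -1.0]]
ft_force: [-0.9, -0.0, 0.2]
grip_width: 0.0254
gripper_force: 79.4
```

```bash
python3 m.py; python3 n.py
```

```text
[0.52285833 0.0197261  0.03587443] [-0.85244626 -0.04803789  0.15731476]
plate w [5.220e-01 1.980e-02 5.040e-02 5.460e-02 1.125e+03] n [-0.0033 -0.0012  1.    ]
scene plate [5.257e-01 1.550e-02 5.160e-02 5.670e-02 5.810e+02] tub [0.5232 0.0209] diff [ 0.0025 -0.0054]
side plate [5.166e-01 1.560e-02 4.970e-02 5.600e-02 6.050e+02] tub [0.5194 0.0201] diff [-0.0028 -0.0045]
```

Call:
jog_arm:
  targets:
    - [0,0.1,0,0,0,0]
    - [0,0.1,0.2,0,0,0]
    - [0,0.1,0.3,0,0,0]
    - [0,0.1,0.4,0,0,0]
    - [0,0.1,0.4,0,0,0]

```text
time_s: 9.18
position: [0.5235, 0.0206, 0.0325]
tool_rot: [[-0.967, 0.255, 0.001], [0.255, 0.967, -0.0], [-0.001, -0.0, -1.0]]
ft_force: [-2.7, -0.3, 8.0]
grip_width: 0.0255
gripper_force: 80.1
```

Call:
jog_arm:
  targets:
    - [0,0,0.1,0,0,0]
    - [0,0,0.2,0,0,0]
    - [0,0,0.2,0,0,0]
    - [0,0,0.2,0,0,0]

```text
time_s: 9.52
position: [0.5235, 0.0206, 0.0306]
tool_rot: [[-0.967, 0.255, 0.001], [0.255, 0.967, -0.0], [-0.001, -0.0, -1.0]]
ft_force: [-3.0, -0.2, 8.3]
grip_width: 0.0255
gripper_force: 80.1
```

```bash
python3 m.py; python3 n.py
```

```text
[0.52347683 0.02061484 0.03059427] [-2.97546301 -0.15951828  8.31766625]
plate w [5.229e-01 2.080e-02 5.060e-02 4.940e-02 1.170e+03] n [-0.0023 -0.001   1.    ]
scene plate [5.256e-01 1.780e-02 5.070e-02 5.130e-02 5.790e+02] tub [0.5234 0.0208] diff [ 0.0022 -0.003 ]
side plate [5.175e-01 1.620e-02 4.990e-02 5.090e-02 5.910e+02] tub [0.519  0.0199] diff [-0.0015 -0.0037]
```

Call:
jog_arm:
  targets:
    - [0,0,0.1,0,0,0]
    - [0,0,0.1,0,0,0]
    - [0,0,0.1,0,0,0]

```text
time_s: 9.92
position: [0.5235, 0.0206, 0.0302]
tool_rot: [[-0.967, 0.255, 0.001], [0.255, 0.967, -0.001], [-0.001, -0.0, -1.0]]
ft_force: [-6.2, 0.1, 14.7]
grip_width: 0.0255
gripper_force: 80.9
```

Call:
jog_arm:
  targets:
    - [0,0,0.1,0,0,0]
    - [0,0,0.1,0,0,0]
    - [0,0,0.1,0,0,0]

```text
time_s: 10.17
position: [0.5236, 0.0206, 0.0302]
tool_rot: [[-0.967, 0.255, 0.002], [0.255, 0.967, -0.001], [-0.002, -0.0, -1.0]]
ft_force: [-9.3, -0.6, 24.9]
grip_width: 0.0254
gripper_force: 82.1
```

```bash
python3 m.py; python3 n.py
```

```text
[0.5236058  0.02057613 0.03019571] [-9.29700835 -0.58989661 24.93163622]
plate w [5.229e-01 2.040e-02 5.070e-02 4.900e-02 1.145e+03] n [-3.5e-03  9.0e-04  1.0e+00]
scene plate [5.258e-01 1.840e-02 5.160e-02 5.100e-02 5.730e+02] tub [0.5234 0.0206] diff [ 0.0024 -0.0022]
side plate [5.168e-01 1.510e-02 4.990e-02 5.040e-02 5.950e+02] tub [0.5188 0.02  ] diff [-0.002  -0.0049]
```

View pics/n.png

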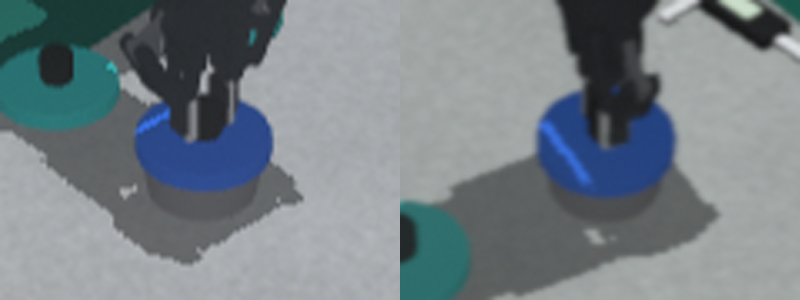

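Force rose steeply to 25 N at plate top z 0.051, the seal is no longer visible, and the lid is level, so it is home. I'll relieve the load and slide towards the spot.

Call:
jog_arm:
  targets:
    - [0,0,-0.1,0,0,0]
    - [0,0,-0.2,0,0,0]
    - [0,0,-0.2,0,0,0]
    - [0,0,-0.2,0,0,0]

```text
time_s: 10.65
position: [0.5236, 0.0207, 0.0303]
tool_rot: [[-0.967, 0.255, 0.001], [0.255, 0.967, -0.0], [-0.001, 0.0, -1.0]]
ft_force: [-1.5, 0.0, 6.9]
grip_width: 0.0253
gripper_force: 79.9
```

Call:
jog_arm:
  targets:
    - [-0.1,-0.4,0,0,0,0]
    - [-0.3,-1.2,0,0,0,0]
    - [-0.7,-2.4,0,0,0,0]
    - [-1.0,-3.8,0,0,0,0]
    - [-1.4,-5.2,0,0,0,0]
    - [-1.8,-6.6,0,0,0,0]
    - [-2.1,-7.8,0,0,0,0]
    - [-2.1,-8.0,0,0,0,0]

```text
time_s: 11.32
position: [0.5241, -0.0622, 0.0304]
tool_rot: [[-0.967, 0.257, 0.002], [0.257, 0.967, 0.002], [-0.002, 0.002, -1.0]]
ft_force: [3.0, 9.9, 7.7]
grip_width: 0.0254
gripper_force: 79.9
```

```bash
cat > k.py <<'E'
from h import *
s=env.observe(); print(s["position"],s["ft_force"])
im=env.get_image("wrist"); X,P,ok=wmeasure(im); p=s["position"][:2]
Q=X["blue"]; Q=Q[np.hypot(*(Q[:,:2]-p).T)<.065]; zm=np.median(Q[:,2]); q=Q[abs(Q[:,2]-zm)<.004]; a=fit(Q,zm-.005,zm+.005); print("plate w",a,"n",plane(q).round(4))
Q=X["yellow"]; Q=Q[np.hypot(*(Q[:,:2]-(.522,-.283)).T)<.1]
if len(Q)>50: b=fit(Q,-.008,.008); print("spot w",b,"rest",b[:2]-a[:2])
from scipy.optimize import least_squares
for cam in("scene","side"):
    im=env.get_image(cam); m2,P=near(im,p,.07); q=P[m2]; q=q[(q[:,2]>.01)&(q[:,2]<.032)]
    c=least_squares(lambda c:np.hypot(q[:,0]-c[0],q[:,1]-c[1])-(.041+.004*q[:,2]/.034),p,loss="soft_l1",f_scale=.002).x
    Y=measure(cam,im)["yellow"]; y=fit(Y,-.006,.006); print(cam,"tub",c.round(4),"spot",y,"rest",(y[:2]-c).round(4))
save(im,"k.png")
E
python3 k.py
```

```text
[ 0.52405826 -0.06224052  0.0304138 ] [2.95581418 9.86803374 7.65538082]
plate w [ 5.237e-01 -6.220e-02  5.080e-02  4.910e-02  1.123e+03] n [-0.0049 -0.0055  1.    ]
spot w [ 5.2350e-01 -2.8180e-01  6.1000e-02 -9.0000e-04  1.0406e+04] rest [-2.000e-04 -2.196e-01]
scene tub [ 0.5234 -0.0584] spot [ 5.239e-01 -2.812e-01  6.010e-02  1.300e-03  1.864e+03] rest [ 0.0005 -0.2228]
side tub [ 0.5195 -0.0591] spot [ 5.203e-01 -2.827e-01  5.980e-02  8.000e-04  1.800e+03] rest [ 0.0008 -0.2236]
```

Call:
jog_arm:
  targets:
    - [-0.2,-0.8,-0.05,0,0,0]
    - [-0.5,-2.0,-0.05,0,0,0]
    - [-0.9,-3.4,-0.05,0,0,0]
    - [-1.3,-4.8,-0.05,0,0,0]
    - [-1.6,-6.2,-0.05,0,0,0]
    - [-2.0,-7.6,-0.05,0,0,0]
    - [-2.4,-9.0,-0.05,0,0,0]
    - [-2.8,-10.4,-0.05,0,0,0]

```text
time_s: 12.13
position: [0.5237, -0.1686, 0.0305]
tool_rot: [[-0.967, 0.255, -0.0], [0.255, 0.967, 0.003], [0.001, 0.003, -1.0]]
ft_force: [0.0, 9.9, 6.8]
grip_width: 0.0254
gripper_force: 80.0
```

Call:
jog_arm:
  targets:
    - [-0.4,-1.4,0,0,0,0]
    - [-0.7,-2.8,0,0,0,0]
    - [-1.1,-4.2,0,0,0,0]
    - [-1.5,-5.6,0,0,0,0]
    - [-1.8,-6.8,0,0,0,0]
    - [-2.1,-8.0,0,0,0,0]
    - [-2.3,-8.8,0,0,0,0]
    - [-2.3,-8.8,0,0,0,0]

```text
time_s: 12.8
position: [0.5237, -0.2612, 0.0304]
tool_rot: [[-0.967, 0.256, 0.0], [0.256, 0.967, 0.001], [-0.0, 0.001, -1.0]]
ft_force: [-1.3, 1.1, 4.4]
grip_width: 0.0254
gripper_force: 79.6
```

```bash
python3 k.py
```

```text
[ 0.52367571 -0.26123478  0.03040929] [-1.280406    1.12474545  4.37802472]
plate w [ 5.233e-01 -2.613e-01  5.070e-02  4.920e-02  1.293e+03] n [-0.0033 -0.0019  1.    ]
spot w [ 5.184e-01 -2.864e-01  5.980e-02 -8.000e-04  5.714e+03] rest [-0.0049 -0.0251]
scene tub [ 0.5232 -0.2576] spot [ 5.264e-01 -2.944e-01  5.750e-02  1.100e-03  1.730e+02] rest [ 0.0032 -0.0368]
side tub [ 0.5192 -0.2582] spot [ 5.212e-01 -2.871e-01  5.880e-02  9.000e-04  3.460e+02] rest [ 0.002  -0.0289]
```

Call:
jog_arm:
  targets:
    - [-0.2,-0.7,0,0,0,0]
    - [-0.5,-1.7,0,0,0,0]
    - [-0.7,-2.3,0,0,0,0]
    - [-0.7,-2.4,0,0,0,0]
    - [-0.7,-2.4,0,0,0,0]
    - [-0.6,-2.2,-0.1,0,0,0]
    - [-0.6,-2.2,-0.1,0,0,0]

```text
time_s: 13.53
position: [0.5236, -0.2831, 0.0311]
tool_rot: [[-0.967, 0.255, -0.001], [0.255, 0.967, 0.0], [0.001, 0.0, -1.0]]
ft_force: [-0.9, -0.3, -0.5]
grip_width: 0.0255
gripper_force: 79.2
```

```bash
python3 k.py
```

```text
[ 0.52360253 -0.28307064  0.03111797] [-0.88166779 -0.25361536 -0.46371166]
plate w [ 5.231e-01 -2.828e-01  5.050e-02  4.980e-02  1.176e+03] n [-0.0036  0.0012  1.    ]
spot w [ 5.144e-01 -2.793e-01  5.900e-02 -7.000e-04  4.845e+03] rest [-0.0087  0.0035]
scene tub [ 0.5242 -0.2807] spot [ 5.393e-01 -2.975e-01  4.700e-02  1.400e-03  9.000e+00] rest [ 0.0151 -0.0168]
side tub [ 0.5201 -0.2813] spot [ 5.180e-01 -2.863e-01  5.620e-02  9.000e-04  1.500e+02] rest [-0.0021 -0.005 ]
```

The tub is on the spot within about 2 mm. The lid may have been raised 0.7 mm, so I'll press again and then release.

Call:
jog_arm:
  targets:
    - [0,0,0.15,0,0,0]
    - [0,0,0.3,0,0,0]
    - [0,0,0.3,0,0,0]
    - [0,0,0.3,0,0,0]
    - [0,0,0.15,0,0,0]
    - [0,0,0.1,0,0,0]
    - [0,0,0.1,0,0,0]

```text
time_s: 14.27
position: [0.5237, -0.2836, 0.0304]
tool_rot: [[-0.967, 0.255, 0.0], [0.255, 0.967, -0.0], [-0.0, -0.0, -1.0]]
ft_force: [-1.2, 1.5, 2.6]
grip_width: 0.0254
gripper_force: 79.6
```

Call:
jog_arm:
  targets:
    - [0,0,0,0,0,0]
    - [0,0,0,0,0,0]
    - [0,0,0,0,0,0]
    - [0,0,0,0,0,0]
    - [0,0,0,0,0,0]
    - [0,0,0,0,0,0]
    - [0,0,0,0,0,0]
    - [0,0,0,0,0,0]
  hand: 1

```text
time_s: 14.93
position: [0.5237, -0.2835, 0.0304]
tool_rot: [[-0.967, 0.255, -0.0], [0.255, 0.967, -0.0], [0.0, -0.0, -1.0]]
ft_force: [0.7, 0.4, -1.3]
grip_width: 0.0855
gripper_force: 0.0
```

Call:
jog_arm:
  targets:
    - [0,0,-2,0,0,0]
    - [0,0,-5,0,0,0]
    - [0,0,-9,0,0,0]
    - [0,0,-13,0,0,0]
    - [0,0,-14,0,0,0]
    - [0,0,-14,0,0,0]

```text
time_s: 15.43
position: [0.5248, -0.2843, 0.1741]
tool_rot: [[-0.967, 0.255, 0.006], [0.255, 0.967, -0.005], [-0.006, -0.003, -1.0]]
ft_force: [0.5, -1.2, -0.8]
grip_width: 0.0856
gripper_force: 0.0
```

```bash
python3 k.py; python3 - <<'E'
import cv2,numpy as np
a=cv2.imread("pics/k.png"); cv2.imwrite("pics/k2.png",cv2.resize(a[250:400,330:530],(800,600)))
E
```

```text
[ 0.52482253 -0.28431759  0.17406697] [ 0.51628328 -1.18086135 -0.77164492]
plate w [ 5.232e-01 -2.831e-01  5.030e-02  4.910e-02  1.202e+03] n [-4.1e-03 -9.0e-04  1.0e+00]
spot w [ 5.227e-01 -2.817e-01  5.980e-02 -7.000e-04  1.732e+03] rest [-0.0005  0.0014]
scene tub [ 0.5242 -0.281 ] spot [ 5.798e-01 -2.784e-01  2.200e-03  1.100e-03  5.000e+00] rest [0.0556 0.0026]
side tub [ 0.5196 -0.2814] spot [ 5.193e-01 -2.830e-01  5.840e-02  1.300e-03  2.070e+02] rest [-0.0003 -0.0016]
```

View pics/k2.png

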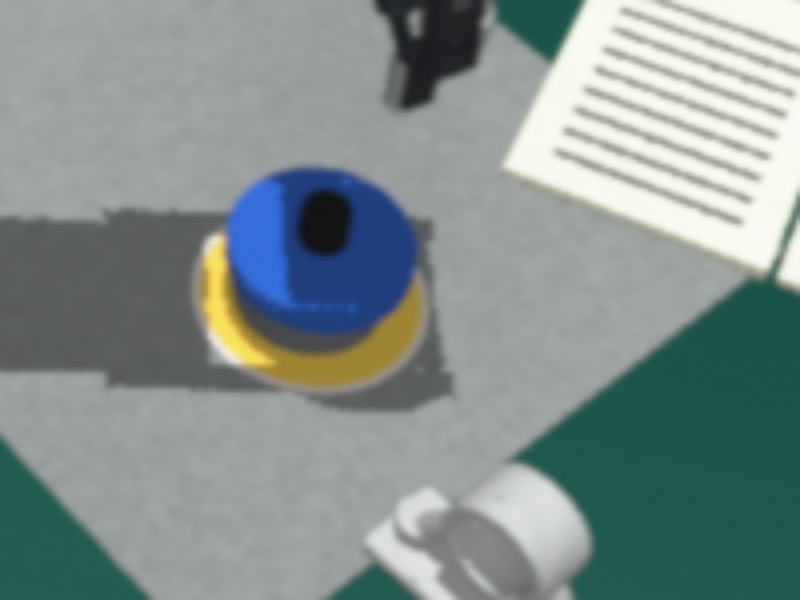

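The closed tub (crop 320,260) stands inside the yellow disc, the lid is level at plate top z 0.051, and the gripper is clear. Handing in.

```bash
python3 -c "
from rig import env
print(env.close_job())"
```

```text
the job is handed in; nothing more can be done
None
```

I pressed the blue lid fully home and level on the tub, slid the closed tub to within about 2 mm of the yellow spot's centre by my measurements, released it and handed the job in; the hand-in gave no verdict.

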